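Clamp a copper tube endwise with a spring-brake stop

TASK

Lay the shorter of the two copper tubes in the two V supports of the holding jig, then press down the thumb tab of the sliding stop so that the brake shoe at the lever's other end tips up off the rail, and with the tab held down slide the stop up until it pushes the tube home against the end plate and squeezes it with a light end pressure of about 8 newtons. Still holding the stop up to the tube, let the tab rise gently so that the brake keeps this squeeze on, and let go. Do not drag the stop with its brake on, ram the tube or force the tab, and leave the other loose things where they are.

Things in the scene. Friction and masses are not known exactly. Their poses are not given: they have to be found in the camera images.
- jig: Holding jig fixed to the bench: brown board 100 x 310 x 15 mm with an aluminium guide rail, two V supports, a sliding stop and an end plate in line. Origin: centre of the board's underside (3 mm above the bench); z up, y along the board towards the end plate, x across it. Heights are above this underside. Between the V supports fingers have free room down to the board's top (15 mm).
- v_rear (a point): Where the axis of a tube lying in the V supports passes the one nearer the stop: 40 mm high, on the centre line, at jig y = +20 mm. Each V is a piece of steel angle 22 mm long, 31 mm wide at its mouth, top edges 47 mm high.
- v_front (a point): The same point of the other V support, nearer the end plate, at jig y = +95 mm.
- end_plate: Upright steel plate 56 mm wide, 4 mm thick, 71 mm high, fixed at the +y end of the jig (its place there varies by 9 mm). Origin on its inner face, which looks to -y of the jig and takes the tube's end; on the centre line, at the level of the board's top (15 mm high).
- stop (a joint): Travel of the sliding stop along the rail towards the end plate, m (0 = rearmost, up to 0.095); with the brake off it slides with 1 to 2 N. At its front sits a round black rubber buffer, 18 mm across, 40 mm high, that meets the tube's end: its face is at jig y = -55 mm + this value + 0 to 22 mm more, as its threaded stud happens to be screwed out. It yields 1 mm per 8 N, at most 4 mm.
- brake_lever (a joint): Angle of the dark steel brake lever pivoted on the stop, rad: 0 = brake on, its rear shoe pressed on the rail by a spring (it then holds the stop, giving back a few tenths of a millimetre); grows as the thumb tab at its front (+y) end is pressed and the shoe tips up; solid stop at 0.13 (tab 5 mm down). Pivot 52 mm high. The tab yields at 9 to 14 N (least near its lip), is fully down 4 N later, then rigid.
- tab (a point): Pressing point on the upper face of the thumb tab, centre line, 30 mm in front of the lever's pivot, 62 mm high with the tab up. The tab is 34 mm wide, 36 mm long, smooth oiled steel, open above and at the sides; its front end turns up in a lip 10 mm high whose rear face is 16 mm in front of this point: a fingertip on the tab can push the stop towards the end plate by this lip.
- tube: The shorter of the two copper tubes, plain, 130 mm long, 10 mm across, 25 to 55 g, lying on the bench. Origin halfway along it on its skin (underside at the start); its y axis runs along the tube. It is the one to be clamped.
- tube_axis (a point): Point on the shorter tube's axis, halfway along it (5 mm above the bench at the start).
- long_tube: Longer copper tube, 200 mm long and 14 mm across, a bystander; origin halfway along.
- cutter: Small screw tube cutter with a blue frame, 114 x 37 x 20 mm, a bystander; origin at its centre.
- felt_marker: Black and white felt marker, 131 mm long, 16 mm across, a bystander; origin halfway along.

How it is judged:
By the outcome, as a careful person would: the job done as asked, in the order asked, and still so for the second after the job is handed in, with the robot touching nothing.
It also fails if it takes over 70 s, if anything falls off the work surface, if the arm or the gripper's body presses on something with over 40 N, if the wrist force passes 120 N, or if a joint passes its speed limit or range.

ROBOT

A 6-joint arm with a two-finger parallel gripper is mounted at the origin on a cart in front of the work surface, level with it; the furniture and walls round the work are solid. World frame = base frame: x ahead of the robot, y to its left, z up, the work surface at z = 0. Lengths are in mm, angles in rad, forces in N, time in s.
With the tool pointing down it reaches from about 375 to 900 mm from the base axis. Payload 3.1 kg.
Tool frame: the origin (TCP) lies between the finger pads; the fingertips stand 17 mm ahead of it and the grasp point (between the pads) lies 2 mm behind it; z points along the fingers, y is the direction in which the jaws open and shut (so a half turn about z gives the same grasp; the last joint's range is limited). The gripper opens to 87 mm and grips with 3 to 60 N. Pads are 19 mm wide; open, the fingers measure 117 mm over their backs; the gripper's body (75 mm by 190 mm) begins 51 mm behind the grasp point.
Start: joints at [-1.454, 0.527, 1.433, -0, 1.181, -0.178], TCP at [181.616, -598.007, 239.548] pointing down, gripper open.
Joint ranges: [-3.08, 3.08], [-0.75, 2.2], [0.22, 2.44], [-1.43, 4.57], [0, 2.65], [-2.85, 2.85]. Speed limits (rad/s): [2.79, 2.79, 3.14, 3.14, 3.14, 3.14].

INTERFACE

Orientations are given as a unit quaternion [x, y, z, w].
In Python, from station import env gives the robot as it stands. Calls block until the motion is done:
- env.move_pose(position, orientation): joint-space move of the TCP to a pose.
- env.movel(position, rotation=None, feed=150, max_force=None): straight line of the TCP; rotation=None keeps the orientation; feed is the mean speed in mm/s. With max_force (N) it stops when the force on the tool has changed by that much, and returns True; else False.
- env.goto_joints(angles): joint-space move.
- env.grip(opening, effort=None): finger opening in mm; effort is the grip in N (None keeps the last); returns when the fingers have stopped.
- env.wait(seconds).
- env.inverse_kinematics(position, orientation): joint angles nearest the present ones, or None.
- env.observe(): the state.
- env.read_camera(name): name is "scene" or "top" or "wrist"; returns a dict with "color" (384x512x3 uint8, red, green, blue), "mtx" (3x3 intrinsics, pixels), "k1" (the pictures are not rectified: a ray, as slopes to the right and down, at radius r is drawn at 1 + k1 r^2 times it, then the intrinsics apply), "origin" and "attitude" of the camera in the world. Camera axes: x right, y up, looking along -z (the intrinsics and any distortion apply to the point x, -y, -z); pixel columns grow to the right and rows downward; lengths in mm; the calibration is good to about 2 mm. A picture is of the moment at which its call begins. There is no depth.
A pose or a line that the arm cannot do raises env.IKError and nothing moves.
- env.hand_in(): hands the job in, once; it reports no verdict.
The state is a dict: "time_s": time; "joint_pos": joint angles; "joint_vel": joint speeds; "joint_torque": joint torques, N m; "tool_pos": TCP position; "ee_rot": TCP orientation; "force": force on the tool from outside, world axes, zero at the start; "ft_torque": the same for the moment, N m; "grip_width": finger opening in mm.
Only numpy, scipy, OpenCV 4.12 (cv2) and the standard library are available. Lean on these libraries where they do the work, as an engineer would, in place of code of your own. Each camera call takes 0.05 s, during which the arm holds its last target.

## Working session

There is one attempt and no reset: what is moved stays moved. The work goes in short steps, each a Python script; the robot and the scene stay as the last script left them, time stands still between calls to the robot, and variables do not carry over. Pictures are saved under pics/ and viewed, and the job is handed in when it is done.

```bash
ls; mkdir -p pics
python3 - <<'E'
from station import env
import cv2
for n in ("scene","top"):
    c=env.read_camera(n); cv2.imwrite(f"pics/{n}0.png",c["color"][:,:,::-1]); print(n,c["mtx"].tolist(),c["k1"],c["origin"],c["attitude"])
o=env.observe(); print(o)
E
```

```text
pics
scene [[387.31912654984137, 0.0, 254.65071219196668], [0.0, 387.31912654984137, 193.89919636119404], [0.0, 0.0, 1.0]] -0.027011948592478935 [ 41.60156768 606.94618584 600.4880635 ] [-0.17810582  0.3966785   0.82078601 -0.37045216]
top [[490.675029738144, 0.0, 259.43396442483896], [0.0, 490.675029738144, 182.61971821483286], [0.0, 0.0, 1.0]] -0.1450011198043058 [ 522.10982441  188.31083843 1099.26722809] [ 0.01410767 -0.01099874 -0.69769554  0.71617103]
{'time_s': 0.1, 'joint_pos': array([-1.45450505e+00,  5.28375590e-01,  1.43377374e+00,  8.44296759e-06,
        1.18147251e+00, -1.78491440e-01]), 'joint_vel': array([-0.0004254 , -0.00214492, -0.00161377,  0.00139488, -0.00062041,
        0.00063603]), 'joint_torque': array([-6.32397459e-04, -4.40987277e+01, -1.77149963e+01,  6.35157642e-02,
        5.33934846e-02, -5.03965202e-05]), 'tool_pos': array([ 181.54170844, -597.37722417,  238.66816932]), 'ee_rot': array([ 9.89157271e-01,  1.46856612e-01,  3.54507585e-05, -1.01397652e-03]), 'force': array([ 0.06394539, -0.47717637,  0.15374123]), 'ft_torque': array([-0.03424555,  0.03015039, -0.02282595]), 'grip_width': 87.01483358505622}
```

View pics/scene0.png

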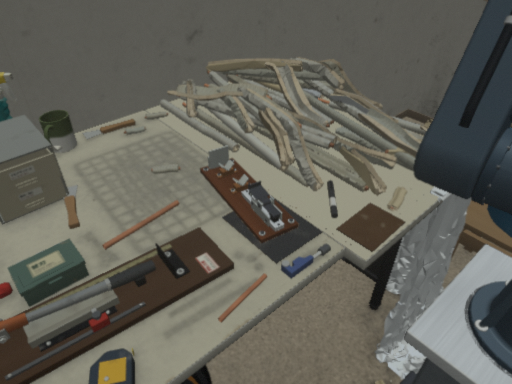

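View pics/top0.png

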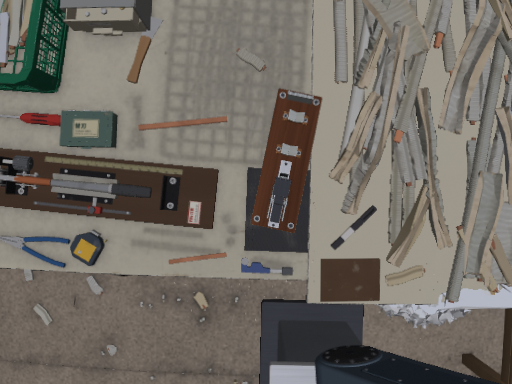

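```bash
cat > h.py <<'E'
import numpy as np, cv2, json
from scipy.spatial.transform import Rotation as R
def K(c): return np.array(c["mtx"]),np.array([c["k1"],0,0,0,0.])
def px2w(c,px,z):
    M,d=K(c); p=np.array(px,float).reshape(-1,1,2)
    n=cv2.undistortPointsIter(p,M,d,None,None,(3,50,1e-9)).reshape(-1,2)
    v=R.from_quat(c["attitude"]).apply(np.c_[n[:,0],-n[:,1],-np.ones(len(n))])
    o=np.array(c["origin"]); t=(np.broadcast_to(z,len(n))-o[2])/v[:,2]
    return o+v*t[:,None]
def w2px(c,P):
    M,d=K(c); q=R.from_quat(c["attitude"]).inv().apply(np.atleast_2d(P)-np.array(c["origin"]))
    q=q*[1,-1,-1]
    return cv2.projectPoints(q.reshape(-1,1,3),np.zeros(3),np.zeros(3),M,d)[0].reshape(-1,2)
def crop(c,x0,y0,x1,y1,s,f):
    im=c["color"][y0:y1,x0:x1,::-1]; cv2.imwrite(f,cv2.resize(im,None,fx=s,fy=s,interpolation=cv2.INTER_CUBIC))
E
python3 - <<'E'
from station import env
from h import *
c=env.read_camera("top")
crop(c,235,80,335,240,3.75*1,"pics/t_jig.png"); crop(c,160,240,300,285,5,"pics/t_tube.png")
c=env.read_camera("scene"); crop(c,190,140,310,250,5,"pics/s_jig.png")
E
```

```text
(no output)
```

View pics/t_jig.png

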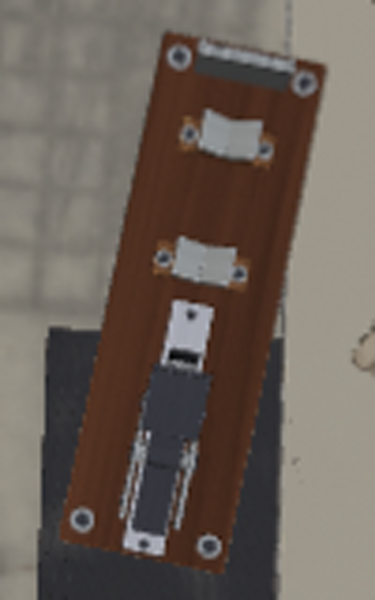

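View pics/t_tube.png

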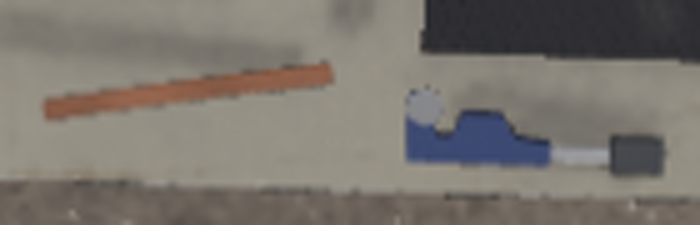

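View pics/s_jig.png

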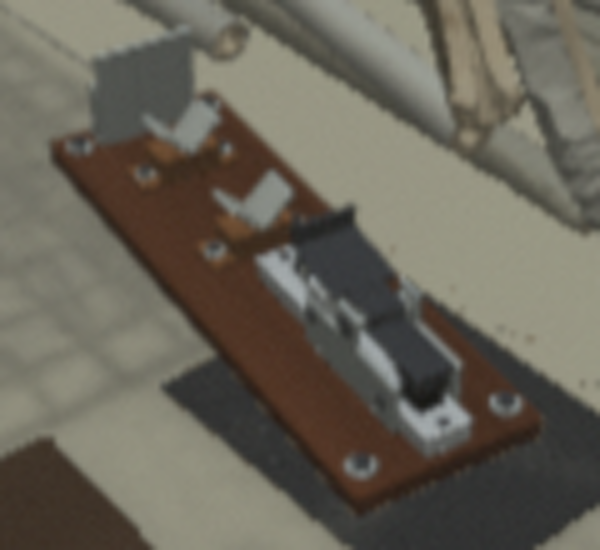

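Run:
```python
from station import env
from h import *
c=env.read_camera("top")
s=lambda L:np.array([[235+x/3.75,80+y/3.75] for x,y in L])
B=px2w(c,s([(164,32),(327,66),(223,573),(61,541)]),18); print(B)
print([np.linalg.norm(B[i]-B[(i+1)%4]) for i in range(4)])
cen=B.mean(0); ax=(B[0]+B[1]-B[2]-B[3])[:2]; ay=(B[1]+B[2]-B[0]-B[3])[:2]
print(cen,np.arctan2(ax[1],ax[0]),np.arctan2(ay[1],ay[0])+np.pi/2)
def jig(P):
    u=ax/np.linalg.norm(ax); x=np.array([u[1],-u[0]]); d=P[:,:2]-cen[:2]; return np.c_[d@x,d@u]
print("plate top edge back/front",jig(px2w(c,s([(200,40),(293,62),(198,53),(294,71)]),74)))
print("V edges", jig(px2w(c,s([(206,110),(262,122),(200,148),(258,160),(179,236),(237,248),(173,275),(231,287)]),50)))
print("lip/tab front",jig(px2w(c,s([(153,366),(212,374)]),75)), "pivot",jig(px2w(c,s([(145,433),(197,438),(149,462),(184,466)]),60)))
print("black", jig(px2w(c,s([(170,350),(198,350),(168,360),(197,366)]),43)),jig(px2w(c,s([(172,303),(213,308)]),25)))
t=lambda L:np.array([[160+x/5,240+y/5] for x,y in L])
T=px2w(c,t([(44,99),(45,120),(332,63),(333,82)]),5);print(T)
a=(T[0]+T[1])/2;b=(T[2]+T[3])/2;print((a+b)/2,np.linalg.norm(a-b),np.arctan2(*(b-a)[1::-1]))
```

```text
[[771.68280966 156.00429199  18.        ]
 [754.0027849   58.44121596  18.        ]
 [451.96494504 113.57698062  18.        ]
 [468.29697751 209.13521791  18.        ]]
[np.float64(99.15209064757458), np.float64(307.0290039222394), np.float64(96.94386003799985), np.float64(308.0030169302376)]
[611.48687928 134.28942662  18.        ] -0.1769574656457654 -0.17432982583372403
plate top edge back/front [[-28.13531625 140.48568329]
 [ 25.78121905 138.89903228]
 [-27.7734427  132.93861102]
 [ 27.32794325 133.9531538 ]]
V edges [[-16.4655766  106.58440402]
 [ 16.51225719 106.32462186]
 [-15.48700212  84.20738581]
 [ 18.56525671  84.18335002]
 [-17.20343584  31.88990335]
 [ 16.73471465  31.85937237]
 [-16.09964196   9.21320583]
 [ 17.79775687   9.18161659]]
lip/tab front [[-17.36168181 -45.43613926]
 [ 15.75154436 -43.17280718]] pivot [[-13.89301301 -82.68679576]
 [ 15.44967533 -79.53611227]
 [ -8.39022666 -98.2669113 ]
 [ 11.42295833 -96.49964334]]
black [[ -9.00554036 -32.81726088]
 [  6.76991009 -29.56645934]
 [ -8.98019934 -38.68850965]
 [  8.04389589 -38.70665704]] [[-12.88159523  -4.4821832 ]
 [ 11.22466011  -2.50350917]]
[[382.68241062 392.06106104   5.        ]
 [373.26654878 391.38380338   5.        ]
 [402.96984582 263.14852258   5.        ]
 [394.500945   262.48419153   5.        ]]
[388.35493756 327.26939463   5.        ] 130.5671927939644 -1.4111129630054888
```

```bash
cat >> h.py <<'E'
def down(a):
    y=np.array([np.cos(a),np.sin(a),0]);z=np.array([0,0,-1.]);x=np.cross(y,z)
    return R.from_matrix(np.c_[x,y,z]).as_quat()
JA=-0.1757; JC=np.array([611.5,134.3])
U=np.array([np.cos(JA),np.sin(JA)]); X=np.array([U[1],-U[0]])
def jw(x,y): return JC+x*X+y*U
TA=-1.411; TC=np.array([388.4,327.3])
E
python3 - <<'E'
from station import env
from h import *
for n,p,a in (("tube",[*TC,60],TA+np.pi/2),("jig",[*jw(0,59),100],JA+np.pi/2),("tab",[*jw(0,-57),100],JA+np.pi/2)):
  for k in (0,np.pi):
    q=env.inverse_kinematics(p,down(a+k)); print(n,p,k,None if q is None else np.round(q,3))
print(env.observe()["time_s"])
E
```

```text
tube [np.float64(388.4), np.float64(327.3), 60] 0 [ 0.48   0.67   1.863 -0.     0.609  0.32 ]
tube [np.float64(388.4), np.float64(327.3), 60] 3.141592653589793 [ 0.48   0.67   1.863 -0.     0.609 -2.821]
jig [np.float64(669.5916608956742), np.float64(123.98695319597542), 100] 0 [ 0.019  0.764  1.387 -0.     0.99  -1.376]
jig [np.float64(669.5916608956742), np.float64(123.98695319597542), 100] 3.141592653589793 [ 0.019  0.764  1.387 -0.     0.99   1.766]
tab [np.float64(555.377547948247), np.float64(144.26345199710852), 100] 0 [ 0.059  0.654  1.677 -0.     0.811 -1.336]
tab [np.float64(555.377547948247), np.float64(144.26345199710852), 100] 3.141592653589793 [ 0.059  0.654  1.677 -0.     0.811  1.806]
0.25
```

Run:
```python
from station import env
from h import *
q0=env.observe()["joint_pos"]
a=np.arctan2(-598,181); 
d=np.array([np.cos(a),np.sin(a)])*480
env.movel([d[0],d[1],330],feed=300)
env.move_pose([*TC,140],down(TA+np.pi/2))
env.grip(40)
c=env.read_camera("wrist"); cv2.imwrite("pics/w1.png",c["color"][:,:,::-1])
o=env.observe(); print(o["time_s"],o["tool_pos"],o["force"])
print(w2px(c,[[*TC,5]]))
for s in(-65,65): print(w2px(c,[[TC[0]+s*np.cos(TA),TC[1]+s*np.sin(TA),5]]))
```

```text
5.0167 [388.36686669 327.29343954 139.98284783] [ 0.74785321 -0.60642116 -0.29268563]
[[253.50685152 182.69133223]]
[[253.4375619  104.36344212]]
[[253.57562009 251.99015855]]
```

View pics/w1.png

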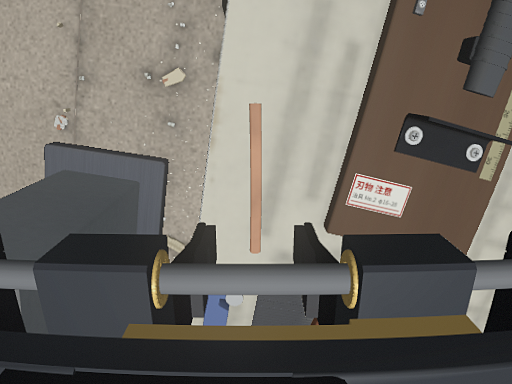

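Run:
```python
from station import env
from h import *
env.movel([*TC,45],feed=150)
r=env.movel([*TC,19],feed=40,max_force=5); print(r,env.observe()["tool_pos"])
env.grip(5,15); o=env.observe(); print(o["grip_width"],o["force"],o["time_s"])
env.movel([*TC,140],feed=150)
env.move_pose([*jw(0,58),140],down(JA+np.pi/2))
o=env.observe(); print(o["grip_width"],o["force"],o["time_s"],o["tool_pos"])
c=env.read_camera("wrist"); cv2.imwrite("pics/w2.png",c["color"][:,:,::-1])
c=env.read_camera("top"); crop(c,220,80,350,240,3.75,"pics/t2.png")
```

```text
False [388.39918271 327.32069722  18.91838616]
9.864528442498228 [ 0.19249998 -0.09452753  1.17918004] 7.2417
9.741152550037272 [ 0.13280821  0.13981193 -0.31469268] 9.7 [667.64772513 124.78163825 139.20717083]
```

View pics/w2.png

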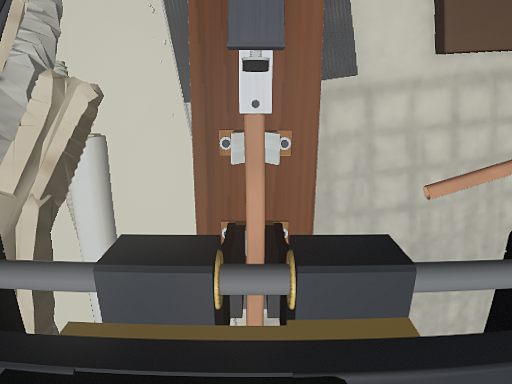

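Run:
```python
from station import env
from h import *
env.movel([*jw(0,58),70],feed=120)
r=env.movel([*jw(0,58),56],feed=25,max_force=4); o=env.observe(); print(r,o["tool_pos"],o["force"],o["grip_width"])
c=env.read_camera("scene"); crop(c,170,120,310,250,4.5,"pics/s3.png")
c=env.read_camera("wrist"); cv2.imwrite("pics/w3.png",c["color"][:,:,::-1])
print(o["time_s"])
```

```text
True [668.58551339 124.50328871  56.65085676] [-1.38012565  1.06907596  2.70246947] 9.578301921901874
11.0667
```

View pics/s3.png

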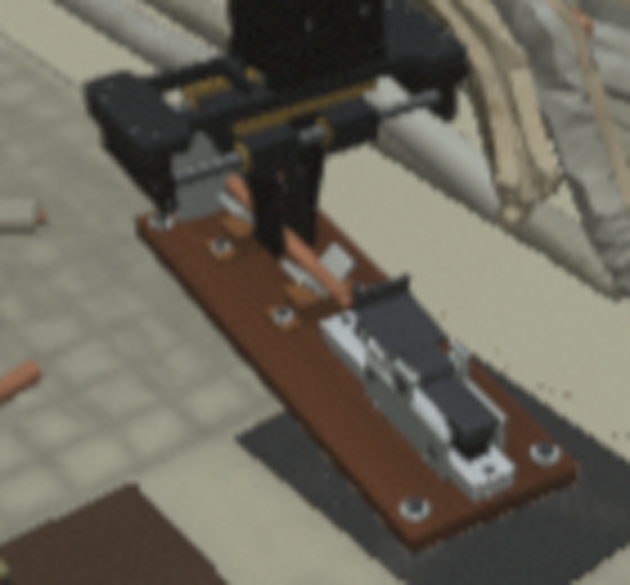

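View pics/w3.png

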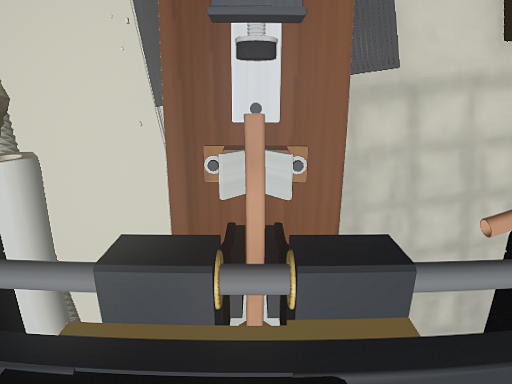

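Run:
```python
from station import env
from h import *
env.grip(24); p=env.observe()["tool_pos"]
env.movel([*p[:2],150],feed=150)
env.move_pose([*jw(0,-10),190],down(JA+np.pi/2))
c=env.read_camera("wrist"); cv2.imwrite("pics/w4.png",c["color"][:,:,::-1])
import pickle; pickle.dump(c,open("w4.pkl","wb"))
o=env.observe(); print(o["time_s"],o["tool_pos"])
for n,P in {"tabpt":[*jw(0,-63),65],"lip":[*jw(0,-44),75],"Vr":[*jw(0,20),43],"Vf":[*jw(0,95),43],"pivot":[*jw(0,-93),55]}.items(): print(n,w2px(c,P))
```

```text
12.9917 [601.64038906 136.00511086 189.22676853]
tabpt [[253.36653314 120.56825629]]
lip [[253.33639263 146.83485841]]
Vr [[253.47308641 211.13227806]]
Vf [[253.50543337 283.39314051]]
pivot [[253.39347466  81.09433551]]
```

View pics/w4.png

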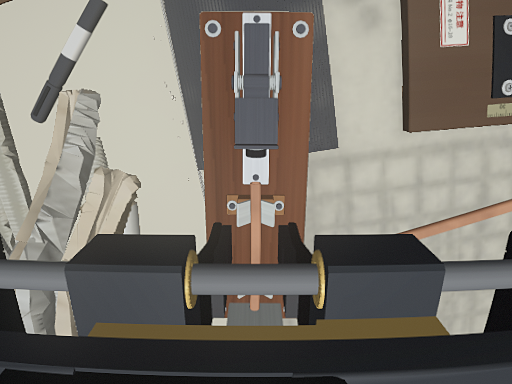

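Run:
```python
from h import *
import pickle
c=pickle.load(open("w4.pkl","rb"))
crop(c,200,60,310,240,3.3*1,"pics/w4c.png")
```

```text
(no output)
```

View pics/w4c.png

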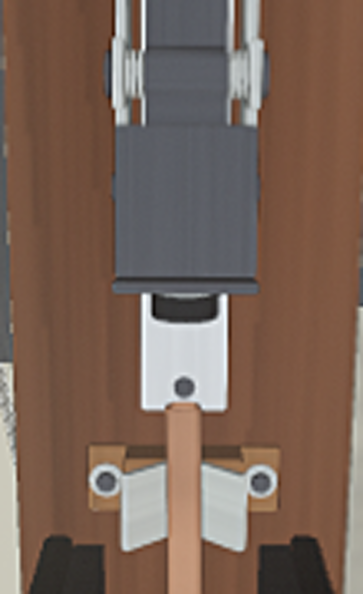

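Run:
```python
from h import *
import pickle
c=pickle.load(open("w4.pkl","rb"))
def j(row,z,col=256):
    P=px2w(c,[[col,row]],z)[0,:2]-JC; return P@X,P@U
s=lambda r:60+r/3.3
print("cam",c["origin"],(np.array(c["origin"])[:2]-JC)@U)
for n,r,z in (("lip rear top",277,75),("lip front top",281,75),("lip front bottom",293,64),("tab rear",126,65),("pivot",75,55),("V rear edge of rear V z",464,50),("V front",545,50),("tube end",404,43),("buffer",316,43),("buffer49",297,51),("plate inner top",0,0)): print(n,j(s(r),z))
```

```text
cam [525.74338622 150.33542709 334.4634687 ] -87.23929216288286
lip rear top (np.float64(-2.032392303561797), np.float64(-46.230364790141834))
lip front top (np.float64(-2.0339030350067935), np.float64(-45.29818315506521))
lip front bottom (np.float64(-2.091036941786937), np.float64(-40.59473891499791))
tab rear (np.float64(-2.0247752931432164), np.float64(-80.06583287734057))
pivot (np.float64(-2.0526997889885052), np.float64(-91.74998613983858))
V rear edge of rear V z (np.float64(-2.235757109350119), np.float64(7.617124524129162))
V front (np.float64(-2.2773228605364118), np.float64(30.786420206282227))
tube end (np.float64(-2.241667336078614), np.float64(-6.969058775524557))
buffer (np.float64(-2.2013861228127976), np.float64(-30.883494544009377))
buffer49 (np.float64(-2.154837827736257), np.float64(-37.32713679692636))
plate inner top (np.float64(-2.2703674125971745), np.float64(-113.25583879491617))
```

```bash
cat >> h.py <<'E'
TILT=0.1
Q=(R.from_rotvec(-TILT*np.r_[X,0])*R.from_quat(down(JA+np.pi/2))).as_quat()
def P3(y,z,x=-0.5): return [*jw(x,y),z]
def st(env,b):
    o=env.observe(); f=np.array(o["force"])-b; p=np.array(o["tool_pos"])
    return (p[:2]-JC)@U,p[2],f[:2]@U,f[2],f[:2]@X,o["time_s"]
E
python3 - <<'E'
from station import env
from h import *
env.grip(0,30)
env.move_pose(P3(-56.3,105),Q); env.movel(P3(-56.3,91),feed=80); env.wait(0.3)
b=np.mean([ (env.wait(0.03),env.observe()["force"])[1] for _ in range(6)],0); print("b",b)
np.save("b.npy",b)
print(np.round(st(env,b),2))
r=env.movel(P3(-56.3,79),feed=12,max_force=4); env.wait(0.1);print(r,np.round(st(env,b),2))
c=env.read_camera("wrist"); cv2.imwrite("pics/w5.png",c["color"][:,:,::-1])
c=env.read_camera("scene"); crop(c,170,120,310,250,4.5,"pics/s5.png")
E
```

```text
b [-0.33882438  1.09864833  8.73439894]
[-54.13  93.51  -0.59  -0.13   0.25  15.02]
True [-51.93  89.26  -0.5    2.38   1.57  15.72]
```

View pics/w5.png

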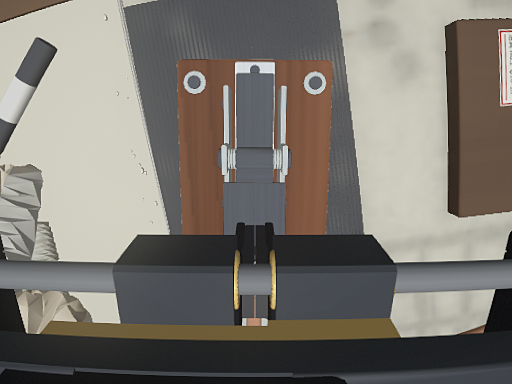

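View pics/s5.png

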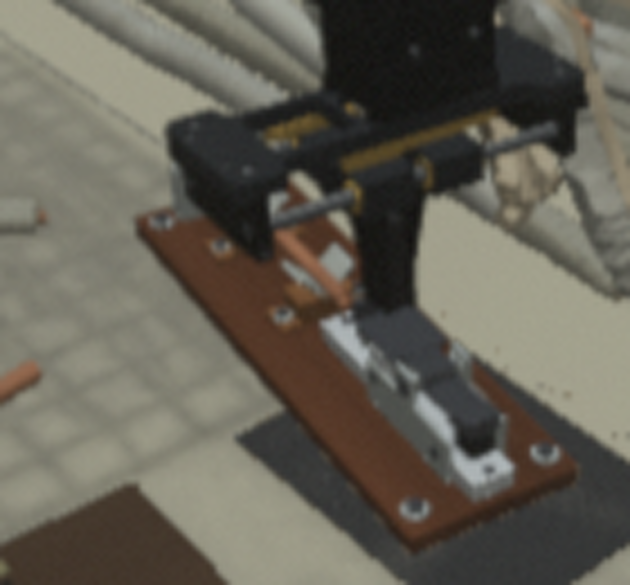

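Run:
```python
from station import env
from h import *
b=np.array([0,0,0.])
p=env.observe()["tool_pos"]
env.movel([*p[:2],110],feed=60); env.wait(0.2); 
print(np.round(st(env,b),2))
env.movel(P3(-66,105),feed=60); env.wait(0.3)
fs=[ (env.wait(0.03),env.observe()["force"])[1] for _ in range(6)]; b=np.mean(fs,0); print("b",b,np.std(fs,0)); np.save("b.npy",b)
print(np.round(st(env,b),2))
c=env.read_camera("wrist"); cv2.imwrite("pics/w6.png",c["color"][:,:,::-1])
c=env.read_camera("scene"); crop(c,170,120,310,250,4.5,"pics/s6.png")
```

```text
[-5.2310e+01  1.0941e+02  4.7000e-01  8.0000e-02 -1.5000e-01  1.6560e+01]
b [ 0.44676204 -0.18343794 -0.04540257] [0.53721555 0.34897979 0.21462   ]
[-6.5900e+01  1.0503e+02  3.9000e-01 -1.0000e-02  5.5000e-01  1.7460e+01]
```

View pics/s6.png

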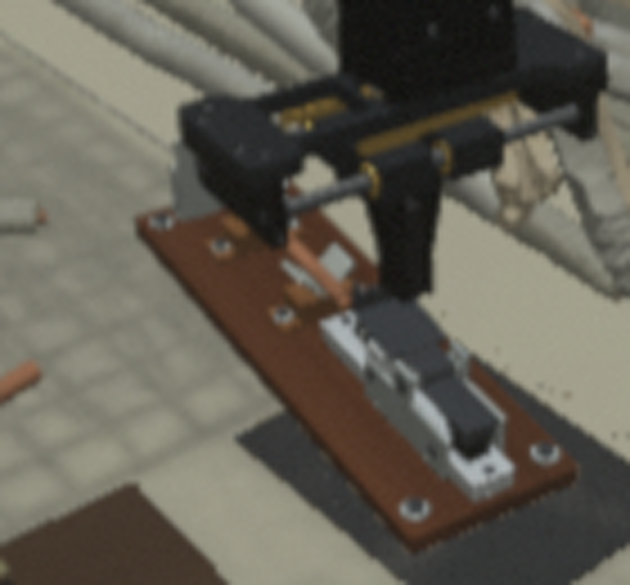

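View pics/w6.png

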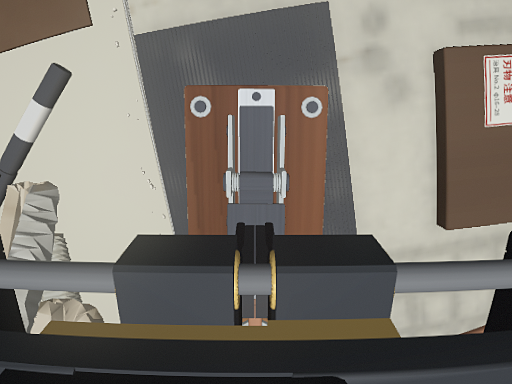

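Run:
```python
from station import env
from h import *
b=np.load("b.npy")
env.movel(P3(-64,90),feed=60)
r=env.movel(P3(-64,78),feed=12,max_force=4); env.wait(0.1);s=st(env,b);print(r,np.round(s,2))
p=env.observe()["tool_pos"]
z=s[1]-0.5; 
for k in range(3):
    env.movel(P3(-64,z),feed=10); env.wait(0.05); print(round(z,2),np.round(st(env,b),2)); z-=0.5
```

```text
True [-6.379e+01  8.322e+01 -8.000e-01  5.410e+00 -8.000e-02  1.871e+01]
82.72 [-63.77  83.18  -0.7    6.62  -0.43  19.01]
82.22 [-63.66  83.03  -1.86   8.19   0.28  19.31]
81.72 [-63.31  82.94  -1.92  10.3    0.46  19.61]
```

Run:
```python
from station import env
from h import *
b=np.load("b.npy")
z=81.2; last=None
for k in range(24):
    env.movel(P3(-64,z),feed=15); s=st(env,b); print(round(z,2),np.round(s,2))
    if s[3]>17.5 or s[1]<78.2: break
    z-=0.5
```

```text
81.2 [-63.07  82.6   -0.22  10.52   0.45  19.86]
80.7 [-62.92  82.21  -1.46  10.89   0.4   20.11]
80.2 [-62.8   81.79  -1.36  11.5    1.04  20.36]
79.7 [-62.71  81.35  -1.2   12.21   0.67  20.61]
79.2 [-6.260e+01  8.094e+01 -1.000e-02  1.178e+01  7.000e-01  2.086e+01]
78.7 [-62.51  80.5   -1.15  11.87   1.07  21.11]
78.2 [-62.41  80.08  -1.07  12.42   1.01  21.36]
77.7 [-62.33  79.63  -1.34  13.2    0.89  21.61]
77.2 [-62.25  79.21  -1.03  12.67   1.23  21.86]
76.7 [-62.18  78.78  -0.26  13.54   1.36  22.11]
76.2 [-62.14  78.35  -0.85  14.31   0.97  22.36]
75.7 [-62.07  77.99  -0.76  14.6    0.97  22.61]
```

```bash
cat >> h.py <<'E'
def avg(env,b,n=3):
    S=[]
    for i in range(n):
        S.append(st(env,b)); 
        if i<n-1: env.wait(0.015)
    return np.r_[np.mean(S,0)[:5],S[-1][5]]
E
python3 - <<'E'
from station import env
from h import *
b=np.load("b.npy")
z=75.4; y=-64.
for k in range(20):
    env.movel(P3(y,z),feed=15); s=avg(env,b); print(round(y,2),round(z,2),np.round(s,2))
    if s[2]<-3.2 or s[3]>22: break
    y+=1.0; z+=-0.12+np.clip((s[3]-15)/10,-.4,.4)
np.save("yz.npy",[y,z])
E
```

```text
-64.0 75.4 [-61.96  77.98  -0.88  15.98   1.35  22.89]
-63.0 75.38 [-60.81  77.98  -0.75  16.13   1.55  23.18]
-62.0 75.37 [-59.79  77.98  -0.95  16.27   1.46  23.46]
-61.0 75.38 [-58.79  77.98  -1.73  16.12   1.27  23.74]
-60.0 75.37 [-57.8   77.99  -0.68  16.02   1.12  24.02]
-59.0 75.35 [-56.78  77.98  -1.15  16.13   1.87  24.31]
-58.0 75.34 [-55.77  77.97  -0.8   15.83   1.51  24.59]
-57.0 75.31 [-54.73  77.98  -0.72  16.53   1.37  24.88]
-56.0 75.34 [-53.78  77.98  -1.13  15.61   1.6   25.16]
-55.0 75.28 [-52.71  77.99  -1.04  16.28   1.71  25.44]
-54.0 75.29 [-51.71  77.98  -0.6   16.38   1.73  25.72]
-53.0 75.31 [-50.76  77.98  -0.83  16.07   1.19  26.01]
-52.0 75.29 [-49.73  77.97  -1.21  16.04   1.54  26.29]
-51.0 75.28 [-48.72  77.98  -0.95  16.21   2.15  26.58]
-50.0 75.28 [-47.73  77.97  -1.39  15.74   1.69  26.86]
-49.0 75.23 [-46.69  77.96  -1.    16.41   1.53  27.14]
-48.0 75.25 [-45.72  77.98  -1.02  16.24   1.66  27.42]
-47.0 75.26 [-44.72  77.99  -0.92  16.21   1.82  27.71]
-46.0 75.26 [-43.73  77.98  -1.01  15.61   1.78  27.99]
-45.0 75.2 [-42.67  77.97  -1.25  16.17   1.61  28.28]
```

Run:
```python
from station import env
from h import *
c=env.read_camera("wrist"); cv2.imwrite("pics/w7.png",c["color"][:,:,::-1])
c=env.read_camera("scene"); crop(c,170,120,310,250,4.5,"pics/s7.png")
```

```text
(no output)
```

View pics/s7.png

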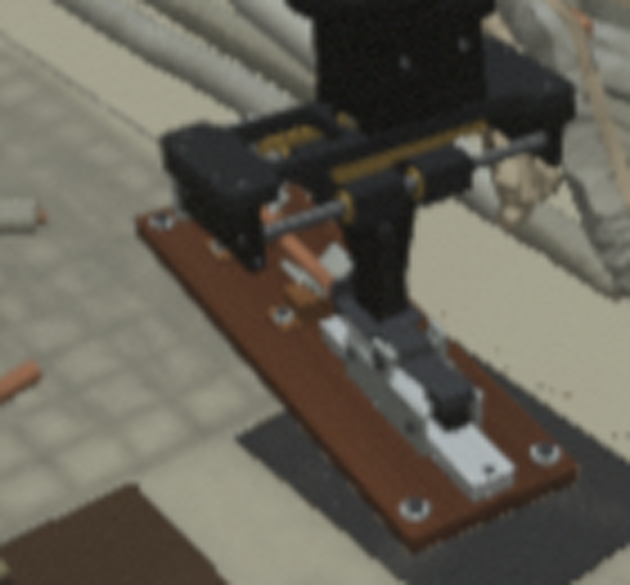

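View pics/w7.png

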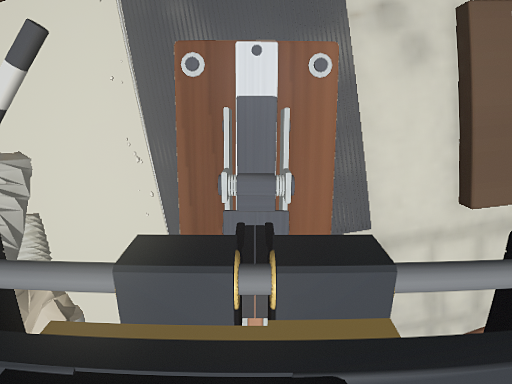

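Run:
```python
from station import env
from h import *
b=np.load("b.npy")
y,z=np.load("yz.npy"); y-=0.0
for k in range(32):
    env.movel(P3(y,z),feed=20); s=avg(env,b,2); print(round(y,2),round(z,2),np.round(s,2))
    if s[2]<-6 or s[3]>22 or s[5]>40: break
    dy=1.5 if k<6 else (1.0 if s[2]>-2.2 else 0.6)
    y+=dy; z+=np.clip((s[3]-16)/12,-.3,.3)
np.save("yz.npy",[y,z])
```

```text
-44.0 75.2 [-41.67  77.98  -0.7   16.11   1.48  28.64]
-42.5 75.21 [-40.06  77.98  -0.63  16.39   1.53  28.91]
-41.0 75.24 [-38.67  77.98  -0.8   16.4    1.94  29.18]
-39.5 75.27 [-37.35  77.99  -1.19  15.87   1.62  29.44]
-38.0 75.26 [-35.9   77.99  -1.12  15.86   1.65  29.71]
-36.5 75.25 [-34.4   77.99  -1.79  16.17   1.79  29.98]
-35.0 75.26 [-32.89  78.    -0.75  15.25   1.63  30.24]
-34.0 75.2 [-31.97  77.99  -1.75  16.1    1.44  30.51]
-33.0 75.21 [-31.02  77.99  -1.61  15.83   1.75  30.78]
-32.0 75.19 [-29.98  77.99  -1.56  15.82   1.88  31.04]
-31.0 75.18 [-29.    77.99  -1.18  16.46   2.2   31.31]
-30.0 75.22 [-28.03  77.99  -1.24  15.79   1.93  31.58]
-29.0 75.2 [-27.38  77.97  -2.49  16.37   1.62  31.84]
-28.4 75.23 [-27.32  77.99  -2.73  16.29   1.07  32.11]
-27.8 75.26 [-27.19  77.97  -3.39  17.42   1.64  32.38]
-27.2 75.37 [-27.08  77.98  -4.19  17.09   2.07  32.64]
-26.6 75.46 [-26.98  77.97  -4.2   17.19   1.33  32.91]
-26.0 75.56 [-26.87  77.99  -4.93  16.85   1.29  33.17]
-25.4 75.63 [-26.72  78.    -5.83  18.     1.32  33.44]
-24.8 75.8 [-26.6   77.99  -5.73  17.5    1.27  33.71]
-24.2 75.93 [-26.23  78.01  -6.78  16.41   0.39  33.98]
```

Run:
```python
from station import env
from h import *
b=np.load("b.npy")
y,z=np.load("yz.npy"); y=-23.6
for k in range(18):
    env.movel(P3(y,z),feed=20); s=avg(env,b,2); print(round(y,2),round(z,2),np.round(s,2))
    if s[2]<-10 or s[3]>22 or s[5]>42: break
    dy=0.6
    y+=dy; z+=np.clip((s[3]-16)/12,-.3,.3)
np.save("yz.npy",[y,z])
c=env.read_camera("top"); crop(c,235,80,335,240,3.75,"pics/t8.png")
c=env.read_camera("scene"); crop(c,170,120,310,250,4.5,"pics/s8.png")
```

```text
-23.6 75.93 [-25.82  78.    -6.83  17.41   0.19  34.24]
-23.0 76.04 [-24.94  78.02  -5.95  15.61   0.59  34.51]
-22.4 76.01 [-24.64  78.01  -6.69  16.87   0.73  34.78]
-21.8 76.08 [-23.73  78.    -5.6   15.29   1.    35.04]
-21.2 76.02 [-23.39  78.    -6.83  16.02   0.42  35.31]
-20.6 76.03 [-22.72  77.97  -5.98  16.32   0.49  35.58]
-20.0 76.05 [-21.93  77.99  -5.7   16.35   0.76  35.84]
-19.4 76.08 [-21.41  77.99  -6.83  15.34   0.25  36.11]
-18.8 76.03 [-20.88  77.97  -6.48  15.9    0.42  36.38]
-18.2 76.02 [-20.13  77.96  -6.23  15.98   0.24  36.64]
-17.6 76.02 [-19.64  77.98  -6.33  16.38   0.35  36.91]
-17.0 76.05 [-18.87  77.95  -5.86  15.44   0.5   37.17]
-16.4 76.0 [-18.49  77.95  -7.05  16.34   0.16  37.44]
-15.8 76.03 [-18.37  77.93  -6.48  15.8    1.03  37.71]
-15.2 76.01 [-18.22  77.92  -8.09  16.69   0.76  37.98]
-14.6 76.07 [-18.11  77.93  -8.55  16.72   0.2   38.24]
-14.0 76.13 [-17.98  77.93  -8.97  16.96  -0.33  38.51]
-13.4 76.21 [-17.87  77.91  -9.58  17.44  -0.17  38.78]
```

View pics/s8.png

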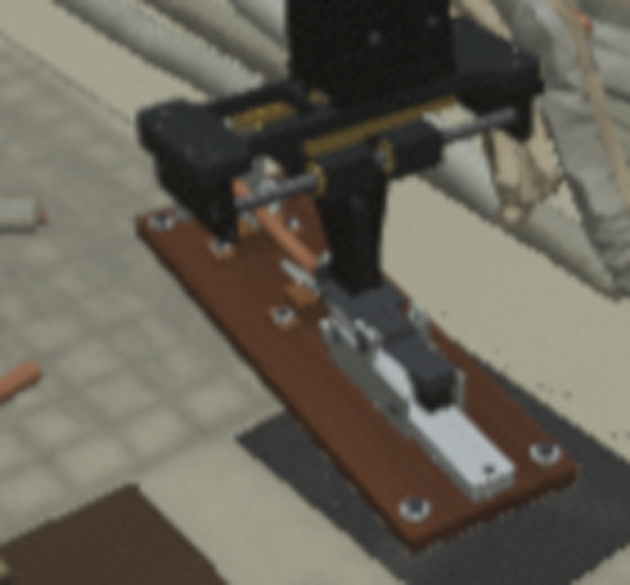

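Run:
```python
from station import env
from h import *
b=np.load("b.npy")
y,z=-12.8,76.1; T=-11.0
for k in range(5):
    env.movel(P3(y,z),feed=20); s=avg(env,b,4); print(round(y,2),round(z,2),np.round(s,2))
    if abs(s[2]-T)<0.5: break
    y+=np.clip((s[2]-T)*0.8,-1,1); z+=np.clip((s[3]-16)/12,-.3,.3)
print("rise")
for k in range(40):
    z+=0.4; env.movel(P3(y,z),feed=20); s=avg(env,b,3); print(round(y,2),round(z,2),np.round(s,2))
    if s[3]<7.5 or s[5]>56: break
    y+=np.clip((s[2]-T)*0.6,-1,1)
np.save("yz.npy",[y,z])
```

```text
-12.8 76.1 [-17.71  77.9  -10.36  18.35  -0.37  39.17]
-12.28 76.3 [-17.67  77.92 -10.19  17.83   0.1   39.48]
-11.63 76.45 [-17.54  77.93 -11.48  18.17  -0.27  39.78]
rise
-11.63 76.85 [-1.754e+01  7.798e+01 -1.129e+01  1.614e+01 -1.000e-02  4.006e+01]
-11.81 77.25 [-17.64  78.02 -10.31  14.29  -0.73  40.34]
-11.4 77.65 [-17.6   78.08 -10.64  13.26  -0.53  40.62]
-11.18 78.05 [-17.63  78.12 -10.18  11.26  -0.55  40.91]
-10.69 78.45 [-17.58  78.16 -10.68  10.02  -0.97  41.19]
-10.49 78.85 [-17.61  78.37 -10.73   9.63  -1.22  41.48]
-10.33 79.25 [-17.66  78.63 -11.34   8.53  -1.43  41.76]
-10.53 79.65 [-17.74  78.98 -10.7    8.35  -1.02  42.04]
-10.35 80.05 [-17.78  79.24 -11.28   8.23  -1.17  42.32]
-10.52 80.45 [-17.89  79.57 -10.82   7.05  -0.58  42.61]
```

Run:
```python
from station import env
from h import *
b=np.load("b.npy")
y,z=np.load("yz.npy"); T=-11.0
for k in range(30):
    z+=0.4; env.movel(P3(y,z),feed=20); s=avg(env,b,3); print(round(y,2),round(z,2),np.round(s,2))
    if s[3]<1.5 or s[5]>52: break
    y+=np.clip((s[2]-T)*0.6,-1,1)
np.save("yz.npy",[y,z])
```

```text
-10.52 80.85 [-17.95  79.89 -10.49   7.05  -1.34  42.89]
-10.22 81.25 [-17.98  80.12 -11.31   6.02  -0.83  43.18]
-10.41 81.65 [-18.11  80.5  -11.01   6.3   -1.1   43.46]
-10.41 82.05 [-18.22  80.83 -11.52   6.34  -1.22  43.74]
-10.73 82.45 [-18.37  81.23 -10.51   5.91  -1.54  44.02]
-10.43 82.85 [-18.42  81.5  -11.39   5.79  -0.97  44.31]
-10.67 83.25 [-18.57  81.88 -10.83   5.27  -1.23  44.59]
-10.57 83.65 [-18.69  82.17 -11.39   5.64  -1.57  44.88]
-10.8 84.05 [-18.84  82.55 -11.36   4.77  -1.02  45.16]
-11.02 84.45 [-18.99  82.92 -11.16   5.23  -1.36  45.44]
-11.12 84.85 [-19.11  83.27 -11.17   4.56  -0.91  45.72]
-11.22 85.25 [-19.26  83.62 -10.62   4.4   -1.38  46.01]
-10.99 85.65 [-19.36  83.88 -11.33   4.3   -1.94  46.29]
-11.19 86.05 [-19.54  84.25 -10.97   4.14  -1.98  46.58]
-11.17 86.45 [-19.6   84.46 -11.24   3.26  -1.72  46.86]
-11.31 86.85 [-19.67  84.57 -10.46   1.95  -1.82  47.14]
-10.99 87.25 [-19.66  84.67 -10.33   0.73  -2.1   47.42]
```

Run:
```python
from station import env
from h import *
b=np.load("b.npy")
y,z=np.load("yz.npy")
for y,z in ((-13.5,87),(-16,86.6),(-18.5,86),(-20.5,85.8),(-23,86)):
    env.movel(P3(y,z),feed=15); s=avg(env,b,3); print(round(y,2),round(z,2),np.round(s,2))
env.movel(P3(-25,92),feed=40); print(np.round(avg(env,b,3),2))
env.movel(P3(-25,130),feed=120); 
env.move_pose(P3(-70,230),down(JA+np.pi/2))
c=env.read_camera("wrist"); cv2.imwrite("pics/w9.png",c["color"][:,:,::-1])
c=env.read_camera("scene"); crop(c,170,120,310,250,4.5,"pics/s9.png")
print(env.observe()["time_s"])
```

```text
-13.5 87 [-19.93  84.77  -7.96  -0.17  -1.56  47.78]
-16 86.6 [-20.04  85.05  -7.08  -1.4   -0.74  48.12]
-18.5 86 [-20.11  85.37  -5.56  -1.32  -0.35  48.48]
-20.5 85.8 [-20.23  85.93  -3.82  -0.46  -0.26  48.8 ]
-23 86 [-2.150e+01  8.659e+01 -6.800e-01 -4.000e-01 -2.000e-02  4.915e+01]
[-2.465e+01  9.246e+01 -8.100e-01  9.000e-02  3.400e-01  4.949e+01]
50.575
```

View pics/s9.png

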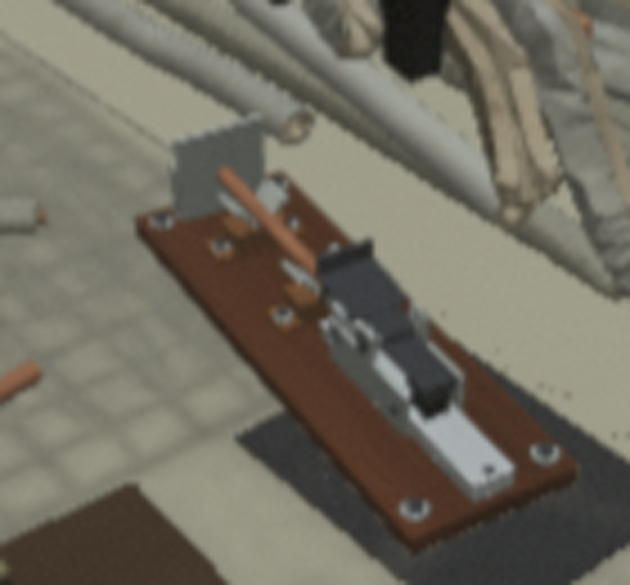

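View pics/w9.png

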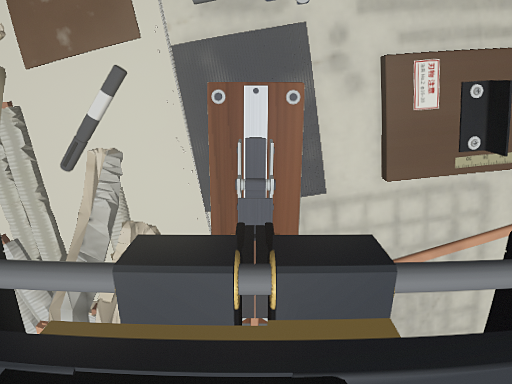

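Run:
```python
from station import env
from h import *
c=env.read_camera("scene"); crop(c,200,135,270,200,8,"pics/s10.png")
env.hand_in(); print(env.observe()["time_s"])
```

```text
the job is handed in; nothing more can be done
the job is handed in; nothing more can be done
```

View pics/s10.png

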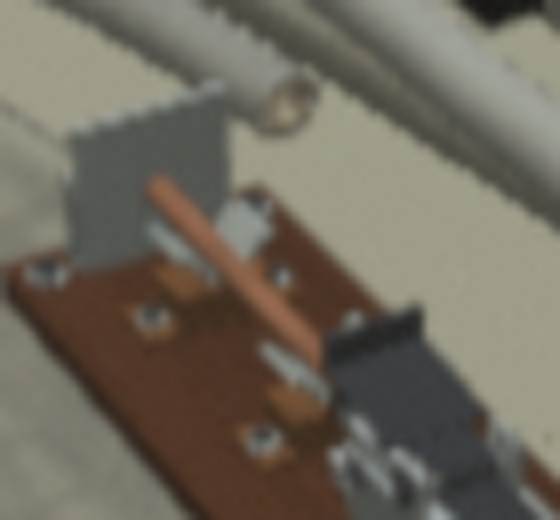

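The shorter tube is lying in both V supports and clamped against the end plate, and I handed the job in at about 51 s of robot time. I could not measure the final squeeze directly.

- **Placing:** I picked the tube up at its middle and laid it in both Vs.
- **Sliding:** I pressed the tab to its solid stop at about 15–18 N and slid the stop up. The stop first travelled with the fingertip by friction. When the tube came home, the tip slid forward along the tab onto the lip.
- **Squeezing and letting go:** I pushed to a reading of about 11 N, allowing for slide friction, about 0.7 N of sensor offset and the brake giving a little back. I held that push while the tab rose, then backed off and let go.

**Last checks:** the final pictures show the tube in the Vs against the end plate, the stop up to it, the tab up and the gripper clear. The other loose things in view look unmoved.

**What was off or not proven:**
- **Squeeze:** by estimate it was about 9 N before the brake took over and about 7–8 N after.
- **First approach:** it was a few millimetres too far forward, so the fingertip came down on top of the lip with about 11 N. That probably pressed the lever partway down for a moment. I lifted off and came down again further back, and the pictures showed the tube and stop had not moved.

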